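# Lift a transformer out of an amplifier with a snap hook

## Task

Take the lifting hook from its rack and push it gently, mouth down, over the eye of the transformer standing in the open amplifier chassis, until the sprung gate snaps shut under the ring. Lift the transformer out by the hook and set it down gently, upright and wholly on the rubber mat, then let go, leaving the hook clipped on. Touch the transformer with nothing but the hook, never press or jerk hard, and leave the other things on the bench alone.

Things in the scene. Friction and masses are not known exactly. Their poses are not given: they have to be found in the camera images.
- hook: Loose steel lifting hook, 0.17 kg, hanging upright in the rack. Origin: middle of the inside of the crown (ceiling of its throat); z up the handle. The throat lies between two legs 10 mm wide (y), inner faces at x = -10 and +10 mm, outer at 18, open downwards. A shank carries a crossbar 12 x 76 x 8 mm along y at z = 22 to 30 mm, by which it hangs, and above that the grip.
- grip (a point): Middle of the hook's black grip block, 56 mm above the crown on the hook's z axis. Block 16 mm (x) by 24 mm (y), from 30 to 76 mm above the crown; pinch it across x from above.
- mouth (a point): Mouth of the hook, 40 mm below the crown on its z axis. From z = -31 mm down to -42 mm the legs flare outwards as a lead-in. Go down over the ring with its top wire along the hook's y axis (either way round, 20 degrees of error is harmless).
- throat (a point): Middle of the hook's throat, 12 mm below the crown on its z axis.
- gate (a joint): Sprung gate closing the mouth: bar 8 mm wide, 5 mm thick, hinged in the leg at hook x = +11, z = -27.5 mm. 0 rad = shut (level); grows to 1.35 as pushed up into the throat; cannot open downwards. Pressing a wire through takes about 4 to 8 N. The wire clears the gate tip, and the gate snaps shut under it, when the wire's top is 1 to 6 mm from the crown; the crown then stops it.
- transformer: Loose toroidal mains transformer, a disc 100 mm across and 40 mm high, 0.55 to 0.9 kg, standing on the chassis floor. Origin: centre of its underside, z up. An eye bolt rises from its middle, see eye_foot.
- eye_foot (a point): Centre of the transformer's top, where the eye bolt enters. Its ring (44 mm outside, 30 mm inside, wire 7 mm) stands upright in the transformer's y-z plane: the top wire runs along y. It is screwed in to a different depth each time and locked: the wire's top is anywhere from 56 to 80 mm above this point. That height is not measured: find it by touch or sight.
- chassis: Fixed open aluminium amplifier chassis, 300 x 300 mm, walls 4 mm thick and 55 mm high, inner floor 5 mm above the bench; origin in the centre of its underside. A circuit board with parts up to 33 mm high fills the half at its +x.
- rack: Fixed dark steel rack: base 110 x 110 mm, two upright plates (60 mm along x, 8 mm thick, inner faces 46 mm apart across y), tops 85 mm above the bench, on which the hook's crossbar lies, legs hanging between (lift the hook 70 mm to clear). Origin: centre of its underside. Rack and mat may be on either side of the chassis.
- mat: Fixed square black rubber mat, 170 x 170 mm, 3 mm thick, origin in the centre of its underside.
- magnifier: Bystander: hand magnifier 200 mm long, 76 mm lens, lying near the robot.
- screwdriver: Bystander: screwdriver lying near the robot.
- capacitor0: Bystander: loose black can capacitor, 25 mm across, 45 mm high, standing in the near right corner of the chassis.
- capacitor1: Bystander: the same, in the near left corner of the chassis.
- spray: Bystander: spray can 52 mm across, 170 mm high, standing at the far left of the chassis.
- solder: Bystander: solder spool 56 mm across, 40 mm high, at the far right of the chassis.
Not all that is in view belongs to the job. There is more than one size of the transformer; the job needs the larger. Leave any green look-alike of the hook alone.

How it is judged:
By the outcome, as a careful person would: the job done as asked, in the order asked, and still so for the second after the job is handed in, with the robot touching nothing.
It also fails if it takes over 72 s, if anything falls off the work surface, if the arm or the gripper's body presses on something with over 40 N, if the wrist force passes 120 N, or if a joint passes its speed limit or range.

## Robot

A 6-joint arm with a two-finger parallel gripper is mounted at the origin on the work surface. World frame = base frame: x ahead of the robot, y to its left, z up, the work surface at z = 0. Lengths are in m, angles in rad, forces in N, time in s.
With the tool pointing down it reaches from about 0.375 to 0.975 m from the base axis. Payload 3.8 kg.
Tool frame: the origin (TCP) lies on the centre line of the jaws, within the pads' length; the fingertips stand 17 mm ahead of it and the grasp point (between the pads) lies 2 mm behind it (bot.tip_extent is the distance from the TCP to the fingertips, in m); z points along the fingers, y is the line along which they close (so a half turn about z gives the same grasp; the last joint's range is limited). The gripper opens to 85 mm and grips with 20 to 120 N. Pads are 22 mm wide; open, the fingers measure 114 mm over their backs; the gripper's body (76 mm by 85 mm) begins 54 mm behind the grasp point. The pads swing forward as they close: fully open they stand 13 mm farther back than shut.
Start: joints at [-1.375, 0.264, 1.604, -0, 1.274, -0.037], TCP at [0.156, -0.657, 0.248] pointing down, gripper open.
Joint ranges: [-2.63, 2.63], [-0.94, 2.18], [0.31, 2.57], [-1.31, 4.45], [0, 2.66], [-2.55, 2.55]. Speed limits (rad/s): [2.57, 2.57, 3.14, 3.14, 3.14, 3.14].

## Interface

Orientations are given as a rotation vector (axis times angle).
In Python, from workcell import readout, read_camera, finish_job, bot gives the robot as it stands.
- The arm moves only by the tool jog_arm, never from a script. Its argument "deltas" is one flat list of numbers, 7 for each row, row after row: the shift along the tool's x, y, z in m, then the turn, a rotation vector about the tool's x, y, z in degrees, then the gripper command: -1 is shut, 1 is fully open, values between are in proportion. A call has 1 to 8 rows; each row is the pose to reach, as a shift and turn from the pose commanded when the call began, along the tool's axes at that moment; what a row does not reach only later rows make up. A row lasts 1/10 s, in which the tool goes at most 50 mm and 8.59 degrees, less where a joint would pass 70% of its speed; a pose out of reach is approached as far as the arm can. A call with a gripper value outside its range is refused whole. The fingers move at their own pace and stop on an object; "squeeze" is the grip in N (left out, the last holds). Time passes only in rows, so rows that repeat a pose let the fingers close. It gives the time, the measured TCP pose, the force, the opening and the grip force at its end, in the units of the state.
- readout.read_state(): the state, without advancing time (a new reading comes with each control period).
- read_camera(name): name is "scene" or "top" or "wrist"; returns a dict with "color" (420x560x3 uint8, blue, green, red), "fx", "fy", "cx", "cy" (pixels), "origin" and "attitude" of the camera in the world. Camera axes: x right, y down, z forward; pixel columns grow to the right and rows downward; lengths in m; the calibration is good to about 2 mm. A picture is of the moment at which its call begins. There is no depth.
- finish_job(): hands the job in; it is judged then, once.
The state is a dict: "time": time; "q": joint angles; "joint_vel": joint speeds; "joint_torque": joint torques, N m; "tool_pos": TCP position; "tcp_rot": TCP orientation; "wrist_force": force on the tool from outside, world axes, zero at the start; "torque": the same for the moment, N m; "width": opening from 0.0 (shut) to 1.0 (fully open); "grip_force": force on a finger pad.
Only numpy, scipy, OpenCV 4.12 (cv2) and the standard library are available. Lean on these libraries where they do the work, as an engineer would, in place of code of your own. Each camera call takes 0.05 s, during which the arm holds its last target. There are 200 camera calls.

## Working session

There is one attempt and no reset: what is moved stays moved. The work goes in short steps, Python scripts to look and compute and a tool call to move; the robot and the scene stay as the last step left them, time stands still between calls to the robot, and variables do not carry over. Pictures are saved under pics/ and viewed, at most 13 in all, crops included, and the job is handed in when it is done.

Besides the shell and the picture viewer there is one more tool, called after ">>>" as name(argument=value, ...), one argument or row to a line, values as JSON. jog_arm: Moves the arm, as the interface text tells. Its arguments: {"type":"object","properties":{"deltas":{"type":"array"},"squeeze":{"type":"number"}},"required":["deltas"]}

```bash
mkdir -p pics; cat > h.py <<'E'
import numpy as np, cv2
from scipy.spatial.transform import Rotation as R
from workcell import readout, read_camera, finish_job, bot
def att(c):
    a=np.array(c["attitude"],float)
    return a if a.shape==(3,3) else (R.from_rotvec(a).as_matrix() if a.size==3 else R.from_quat(a).as_matrix())
def ray(c,u,v):
    d=att(c)@np.array([(u-c["cx"])/c["fx"],(v-c["cy"])/c["fy"],1.]); return np.array(c["origin"],float),d
def plane(c,u,v,z):
    o,d=ray(c,u,v); return o+d*(z-o[2])/d[2]
def proj(c,p):
    q=att(c).T@(np.array(p,float)-np.array(c["origin"])); return c["fx"]*q[0]/q[2]+c["cx"],c["fy"]*q[1]/q[2]+c["cy"]
def tri(c1,p1,c2,p2):
    o1,d1=ray(c1,*p1);o2,d2=ray(c2,*p2)
    t=np.linalg.lstsq(np.c_[d1,-d2],o2-o1,rcond=None)[0]
    a=o1+t[0]*d1;b=o2+t[1]*d2; return (a+b)/2,np.linalg.norm(a-b)
E
python3 - <<'E'
from h import *
import pickle
cs={n:read_camera(n) for n in("scene","top","wrist")}
pickle.dump(cs,open("c0.pkl","wb"))
for n,c in cs.items():
    cv2.imwrite(f"pics/{n}0.png",c["color"]); print(n,{k:np.round(v,3).tolist() for k,v in c.items() if k!="color"})
print(readout.read_state())
E
```

```text
scene {'fx': 450.846, 'fy': 450.846, 'cx': 280.107, 'cy': 214.764, 'origin': [1.319, -0.267, 0.657], 'attitude': [-1.807, -1.325, 0.689]}
top {'fx': 417.095, 'fy': 417.095, 'cx': 287.185, 'cy': 202.937, 'origin': [0.331, 0.02, 0.959], 'attitude': [-2.031, 2.174, -0.251]}
wrist {'fx': 374.271, 'fy': 374.271, 'cx': 279.374, 'cy': 210.928, 'origin': [0.232, -0.64, 0.373], 'attitude': [2.263, -1.79, -0.286]}
{'time': 0.15, 'q': array([-1.37489033e+00,  2.64595244e-01,  1.60509712e+00, -1.27728868e-05,
        1.27368755e+00, -3.68773033e-02]), 'joint_vel': array([ 8.95322534e-05, -3.07255167e-03, -4.22220784e-03,  1.42012613e-03,
        1.64518263e-03,  1.74957788e-03]), 'joint_torque': array([ 3.59286132e-04, -5.15905380e+01, -3.67960024e+01, -1.73420011e-05,
        8.00927082e-03, -7.09829337e-06]), 'tool_pos': array([ 0.15561549, -0.65625174,  0.24721791]), 'tcp_rot': array([-3.11856777e+00, -3.64629191e-01,  2.41976960e-04]), 'wrist_force': array([ 0.38690403,  0.28082624, -0.10385899]), 'torque': array([-0.00123008,  0.07774747, -0.01231448]), 'grip_force': 0.0, 'width': 0.9965562287418709}
```

View pics/top0.png

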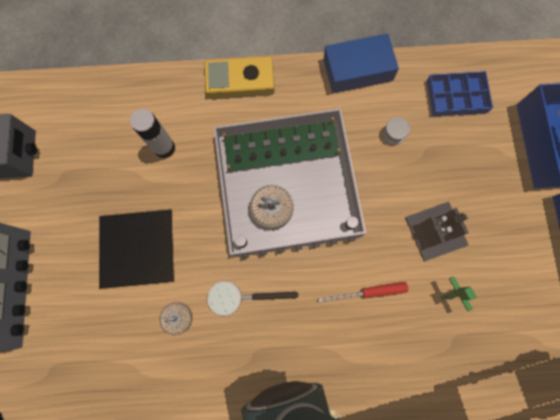

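View pics/scene0.png

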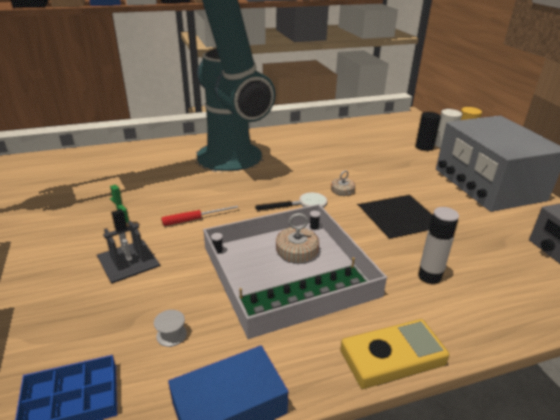

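The top view shows the large transformer at (271,206) in the chassis, with its small look-alike at (175,318). The rack with the dark hook is at (437,230), the green look-alike lies at (460,293), and the mat is at (136,248). In the scene view the hook is at about (122,235) and the green one is behind it at (118,195); the ring is at (298,222). I choose the black-grip hook in the rack and the disc in the chassis. Next comes a close crop to check that choice.

```bash
python3 - <<'E'
from h import *
import pickle
cs=pickle.load(open("c0.pkl","rb"))
def crop(n,u,v,w,h):
    x=cs[n]["color"][v:v+h,u:u+w]; return cv2.resize(x,(400,300),interpolation=cv2.INTER_CUBIC)
m=np.vstack([np.hstack([crop("top",397,193,80,60+0),crop("top",231,175,80,60)]),np.hstack([crop("scene",75,190,120,90),crop("scene",258,205,80,60)])])
cv2.imwrite("pics/m1.png",m)
t=cs["top"]
g=t["color"]
# mat mask
mk=(g.max(2)<45).astype(np.uint8); mk[:, :80]=0; mk[:,200:]=0; mk[:190]=0; mk[300:]=0
c=max(cv2.findContours(mk,0,2)[0],key=cv2.contourArea); r=cv2.minAreaRect(c); print("mat",r,plane(t,*r[0],0.003))
b=cv2.boxPoints(r); P=[plane(t,*p,0.003)[:2] for p in b]; print(np.round(P,3))
print("transf approx",plane(t,271,207,.045),"rack",plane(t,437,231,0.0))
E
```

```text
mat ((134.0, 249.5), (73.0, 66.0), 90.0) [0.46832044 0.36167547 0.003     ]
[[0.559 0.44 ]
 [0.549 0.286]
 [0.381 0.286]
 [0.391 0.434]]
transf approx [0.53723979 0.04131968 0.045     ] rack [ 0.46412489 -0.33927746  0.        ]
```

View pics/m1.png

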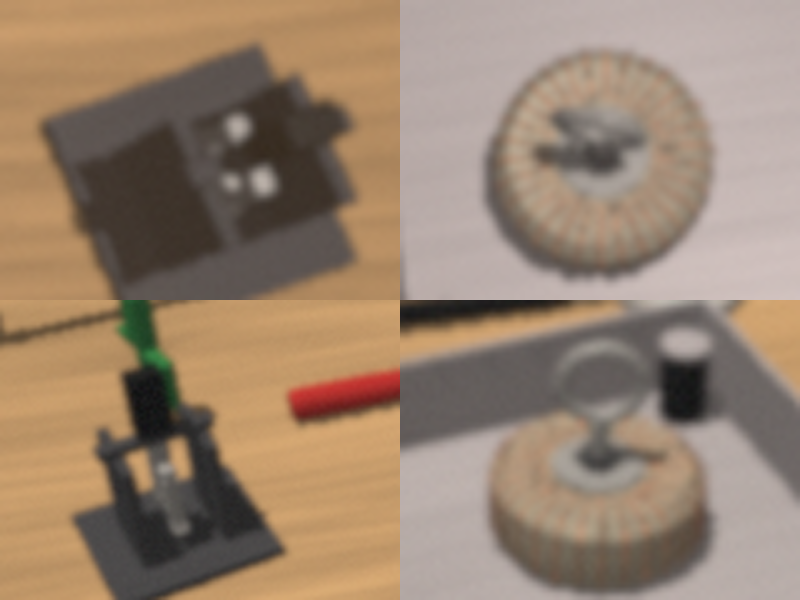

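The close crop shows the black-grip hook in the rack at top (461,217) and scene (119,222), with the green look-alike lying behind it. The ring stands over the large disc, facing the scene camera. Next I work out the rack pose and the grip.

```bash
python3 - <<'E'
from h import *
import pickle
cs=pickle.load(open("c0.pkl","rb")); t,s=cs["top"],cs["scene"]
print("grip",tri(t,(461.4,217.4),s,(119.5,221.7)))
B=np.array([plane(t,*p,.006)[:2] for p in[(405.4,217.4),(448.6,202.),(468,245.4)]]);print("base",B.round(3),np.linalg.norm(np.diff(B,axis=0),axis=1),"ctr",(B[0]+B[2])/2)
for e in np.diff(B,axis=0): print("edge deg",np.degrees(np.arctan2(e[1],e[0])))
C=[plane(s,*p,.089) for p in[(106.5,232),(137.4,223.6)]];d=C[1]-C[0];print("bar",C,np.linalg.norm(d),np.degrees(np.arctan2(d[1],d[0])))
print("ring top",[plane(s,298,213,z).round(3) for z in(.10,.125)], "disc top", plane(t,231+605/5,175+160/5,.045))
w=bot;print([a for a in dir(bot) if a[0]!='_'],bot.tip_extent)
T=R.from_rotvec(readout.read_state()["tcp_rot"]).as_matrix();print(T.round(3))
E
```

```text
grip (array([ 0.47325471, -0.3414386 ,  0.11767854]), np.float64(0.015000361884087224))
base [[ 0.5   -0.268]
 [ 0.53  -0.374]
 [ 0.425 -0.403]] [0.11016855 0.10819699] ctr [ 0.46270124 -0.33568635]
edge deg -74.35852330019378
edge deg -164.74476739057414
bar [array([ 0.46649085, -0.3652121 ,  0.089     ]), array([ 0.45276826, -0.30086437,  0.089     ])] 0.06579468134062107 102.0383808929937
ring top [array([0.528, 0.046, 0.1  ]), array([0.564, 0.032, 0.125])] disc top [ 0.52490569 -0.14012442  0.045     ]
['MotionError', 'tip_extent'] 0.017
[[ 0.973  0.231 -0.   ]
 [ 0.231 -0.973  0.002]
 [ 0.    -0.002 -1.   ]]
```

>>> jog_arm(
  deltas=[0.047,-0.03,0,0,0,-8.5,1,0.094,-0.06,0,0,0,-17,1,0.14,-0.09,0,0,0,-25.5,1,0.187,-0.12,0,0,0,-34,1,0.234,-0.15,0,0,0,-42.5,1,0.28,-0.18,0,0,0,-51,1,0.327,-0.21,0,0,0,-59.5,1,0.374,-0.239,0,0,0,-68,1],
)

```text
time: 0.95
tool_pos: [0.4346, -0.3674, 0.2482]
tcp_rot: [-2.377, -2.054, 0.0]
wrist_force: [0.5, 0.5, -0.4]
width: 0.998
grip_force: 0.0
```

>>> jog_arm(
  deltas=[0,0,0,0,0,-8.5,1,0,0,0,0,0,-17,1,0,0,0,0,0,-23.6,1,0,0,0,0,0,-23.6,1],
)

```text
time: 1.35
tool_pos: [0.4337, -0.3687, 0.2479]
tcp_rot: [-1.912, -2.492, -0.0]
wrist_force: [0.3, 0.9, 0.0]
width: 0.999
grip_force: 0.0
```

```bash
python3 - <<'E'
from h import *
import pickle
c=read_camera("wrist");s=readout.read_state()
pickle.dump((c,s),open("c1.pkl","wb"));cv2.imwrite("pics/w1.png",c["color"])
print(s["time"],s["tool_pos"],s["q"],R.from_rotvec(s["tcp_rot"]).as_matrix().round(3),c["origin"])
print(proj(c,[.463,-.336,.139]))
E
```

```text
1.4 [ 0.43363857 -0.36889295  0.24794449] [-7.48653324e-01  6.55503513e-02  1.83386057e+00  1.29740117e-05
  1.24283028e+00 -1.00716791e+00] [[-0.256  0.967 -0.   ]
 [ 0.967  0.256  0.   ]
 [ 0.001 -0.    -1.   ]] [ 0.4129485  -0.29420592  0.37423845]
(np.float64(338.1463173955555), np.float64(178.49089520706508))
```

View pics/w1.png

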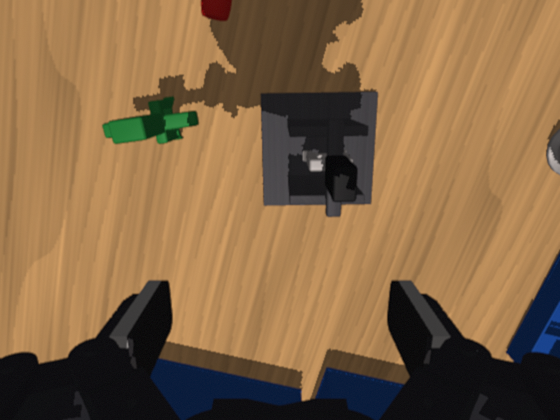

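The wrist view shows the rack base with corners (262,94), (377,91), (372,204) and (263,205). The crossbar runs down the image from about (336,120) to (334,214), and the grip's top face is at about (345,172).

```bash
python3 - <<'E'
from h import *
import pickle
c,s=pickle.load(open("c1.pkl","rb"))
B=np.array([plane(c,*p,.006)[:2] for p in[(262,94),(377,91),(372,204),(263,205)]]);print(B.round(3),B.mean(0));e=B[1]-B[0]+B[2]-B[3];print(np.degrees(np.arctan2(e[1],e[0])),np.linalg.norm(np.diff(B,axis=0),axis=1))
print("bar end",plane(c,334,215,.091),plane(c,336,120,.091))
for rc in [(.463,-.336)]: pass
x=c["color"][80:230,240:400]
x=cv2.convertScaleAbs(cv2.resize(x,(800,600) if 0 else (640,600),interpolation=cv2.INTER_CUBIC),alpha=2.5,beta=10);cv2.imwrite("pics/w1c.png",x)
print("scale",640/160,600/150)
E
```

```text
[[ 0.398 -0.301]
 [ 0.501 -0.27 ]
 [ 0.533 -0.376]
 [ 0.425 -0.406]] [ 0.4641851  -0.33835277]
15.924379361475888 [0.10780774 0.11053671 0.11192625]
bar end [ 0.47905659 -0.37373842  0.091     ] [ 0.45829614 -0.30292271  0.091     ]
scale 4.0 4.0
```

View pics/w1c.png

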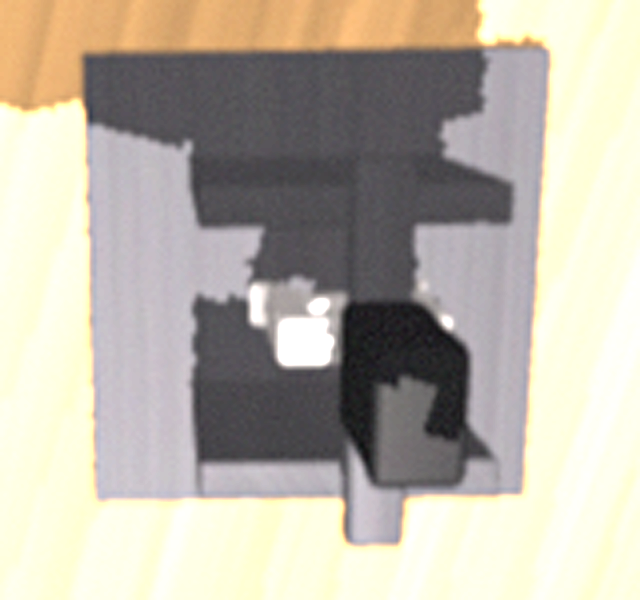

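The enhanced crop shows the grip's top face at crop (375–465, 376–485), which is image (344.8,187.6). The crossbar ends are at (333,215) and (336.5,119).

```bash
python3 - <<'E'
from h import *
import pickle
c,s=pickle.load(open("c1.pkl","rb"))
f=lambda u,v,z:plane(c,240+u/4,80+v/4,z)
g=f(420,430,.139);print("grip top",g,"w",np.linalg.norm(f(375,430,.139)-f(465,430,.139)),"h",np.linalg.norm(f(420,376,.139)-f(420,485,.139)))
a,b=f(373,543,.093),f(386,155,.093);print("bar",a,b,(a+b)/2,np.linalg.norm(a-b),np.degrees(np.arctan2(*(b-a)[[1,0]])))
T=R.from_rotvec(s["tcp_rot"]).as_matrix()
t=np.array([*((g+(a+b)/2)/2)[:2],.117]);print("target",t,"tool delta",T.T@(t-s["tool_pos"]))
E
```

```text
grip top [ 0.469092   -0.34053463  0.139     ] w 0.014551659509879002 h 0.018172310565070814
bar [ 0.4782041  -0.37392753  0.093     ] [ 0.45805999 -0.30191712  0.093     ] [ 0.46813204 -0.33792232  0.093     ] 0.07477489076228432 105.62837754706126
target [ 0.46861202 -0.33922848  0.117     ] tool delta [0.01966549 0.04143881 0.1309415 ]
```

>>> jog_arm(
  deltas=[0.01,0.02,0.03,0,0,-0.8,1,0.0197,0.0414,0.065,0,0,-0.8,1,0.0197,0.0414,0.09,0,0,-0.8,1,0.0197,0.0414,0.11,0,0,-0.8,1,0.0197,0.0414,0.124,0,0,-0.8,1,0.0197,0.0414,0.131,0,0,-0.8,1,0.0197,0.0414,0.131,0,0,-0.8,1],
)

```text
time: 2.1
tool_pos: [0.468, -0.3394, 0.1164]
tcp_rot: [-1.897, -2.502, -0.0]
wrist_force: [0.7, -0.1, -1.0]
width: 1.0
grip_force: 0.0
```

>>> jog_arm(
  deltas=[0,0,0,0,0,0,0,0,0,0,0,0,0,-0.3,0,0,0,0,0,0,-0.6,0,0,0,0,0,0,-0.8,0,0,0,0,0,0,-1,0,0,0,0,0,0,-1],
  squeeze=50,
)

```text
time: 2.7
tool_pos: [0.4691, -0.3397, 0.1179]
tcp_rot: [1.896, 2.504, 0.0]
wrist_force: [-0.1, 0.0, 2.7]
width: 0.181
grip_force: 48.9
```

>>> jog_arm(
  deltas=[0,0,-0.01,0,0,0,-1,0,0,-0.03,0,0,0,-1,0,0,-0.06,0,0,0,-1,0,0,-0.09,0,0,0,-1,0,0,-0.12,0,0,0,-1,0,0,-0.145,0,0,0,-1,0,0,-0.155,0,0,0,-1,0,0,-0.155,0,0,0,-1],
)

```text
time: 3.5
tool_pos: [0.4693, -0.34, 0.2742]
tcp_rot: [1.894, 2.502, -0.0]
wrist_force: [-0.5, -0.1, -1.1]
width: 0.179
grip_force: 49.0
```

```bash
python3 - <<'E'
from h import *
s=readout.read_state();T=R.from_rotvec(s["tcp_rot"]).as_matrix()
print(s["tool_pos"],T.round(3),s["wrist_force"],s["width"])
# desired tool x yaw 68deg; TCP 0.09 behind (0.537,0.041) along it
y=np.radians(68);t=np.array([.537,.041])-.09*np.array([np.cos(y),np.sin(y)]);print(t,T.T@(np.array([*t,.272])-s["tool_pos"]))
E
```

```text
[ 0.46931679 -0.34004493  0.27423301] [[-0.271  0.963  0.003]
 [ 0.963  0.271 -0.002]
 [-0.003  0.002 -1.   ]] [-0.5192367  -0.14227447 -1.11627667] 0.17850594379342108
[ 0.50328541 -0.04244655] [0.27723403 0.11341127 0.0016808 ]
```

>>> jog_arm(
  deltas=[0.025,0.01,0,0,0,4,-1,0.07,0.028,0,0,0,10,-1,0.115,0.046,0,0,0,17,-1,0.16,0.065,0,0,0,24,-1,0.205,0.083,0,0,0,30,-1,0.245,0.1,0,0,0,35,-1,0.27,0.11,0,0,0,37.7,-1,0.277,0.113,0,0,0,37.7,-1],
)

```text
time: 4.3
tool_pos: [0.501, -0.0393, 0.2699]
tcp_rot: [-2.599, -1.76, 0.004]
wrist_force: [0.3, -0.6, -1.7]
width: 0.179
grip_force: 48.9
```

```bash
python3 - <<'E'
from h import *
import pickle
c=read_camera("wrist");s=readout.read_state();k=read_camera("scene")
pickle.dump((c,s,k),open("c2.pkl","wb"))
cv2.imwrite("pics/w2.png",c["color"])
print(s["time"],s["tool_pos"],R.from_rotvec(s["tcp_rot"]).as_matrix().round(3),proj(c,[.537,.041,.045]),proj(c,[.537,.041,.11]))
E
```

```text
4.35 [ 0.50125641 -0.03975177  0.27014494] [[ 0.371  0.929 -0.003]
 [ 0.929 -0.371  0.001]
 [-0.    -0.004 -1.   ]] (np.float64(284.9804400528444), np.float64(78.04546306923876)) (np.float64(285.7894079091598), np.float64(75.10127326811252))
```

View pics/w2.png

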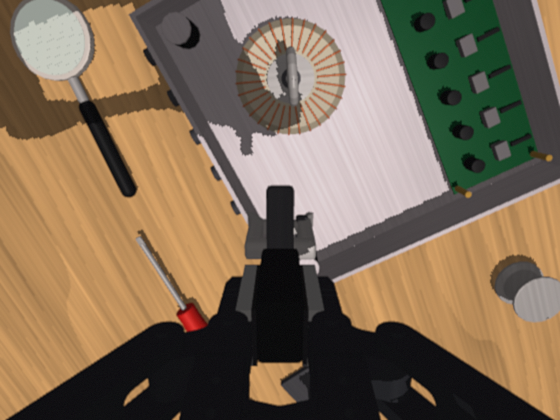

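The wrist view shows the disc centred at (291,75). The ring is edge-on in the image column from (291,47) to (292,105), so it lines up with the tool's x axis. The hook hangs upright in the jaws.

```bash
python3 - <<'E'
from h import *
import pickle
c,s,k=pickle.load(open("c2.pkl","rb"));T=R.from_rotvec(s["tcp_rot"]).as_matrix()
p=plane(c,291,75,.045);print("disc",p,[np.linalg.norm(plane(c,236,75,.045)-plane(c,346,75,.045))])
a,b=plane(c,291,47,.1),plane(c,292,105,.1);print("ring ends",a,b,np.linalg.norm(a-b),np.degrees(np.arctan2(*(a-b)[[1,0]])))
m=(plane(c,291.5,76,.1));print("ring mid",m)
for z in(.1,.105,.11,.115,.12,.125): print(z,np.round(proj(k,[*p[:2],z]),1))
t=np.array([*((p+m)/2)[:2],.235]);print(t,T.T@(t-s["tool_pos"]))
x=cv2.resize(k["color"][195:245,265:332],(804,600),interpolation=cv2.INTER_CUBIC)[:,:800];cv2.imwrite("pics/s2.png",x)
E
```

```text
disc [0.5428621  0.04137898 0.045     ] [np.float64(0.09705839483588458)]
ring ends [0.5478368  0.05781123 0.1       ] [0.53376334 0.01961931 0.1       ] 0.04070239814730018 69.7715046050472
ring mid [0.54095679 0.03914057 0.1       ]
0.1 [298.4 216.7]
0.105 [298.5 214.9]
0.11 [298.6 213. ]
0.115 [298.7 211.1]
0.12 [298.8 209.2]
0.125 [298.9 207.3]
[0.54190945 0.04025978 0.235     ] [0.08938489 0.00823408 0.03510305]
```

View pics/s2.png

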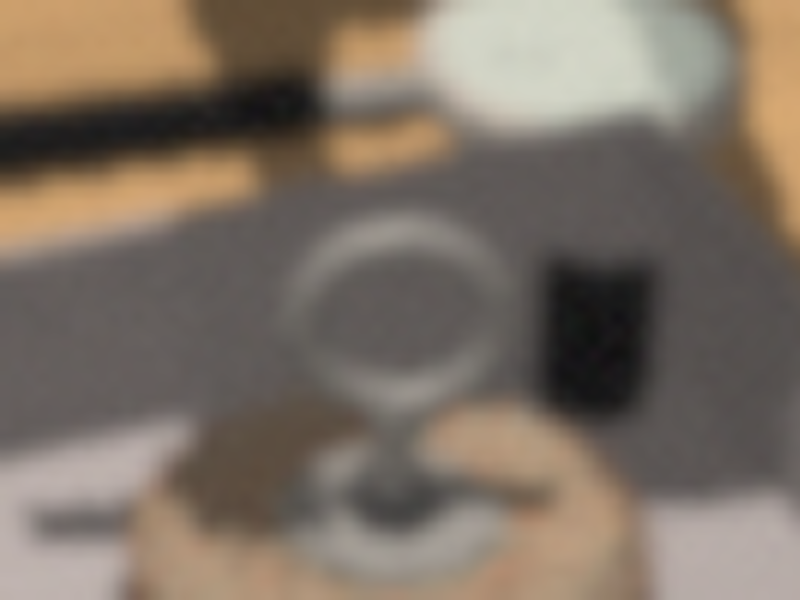

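The ring's top edge is at scene y≈212.7, so the wire's top is near z≈0.110. That is 65 mm above the disc, inside the 56–80 mm range.

>>> jog_arm(
  deltas=[0.02,0.002,0,0,0,-1.5,-1,0.055,0.005,0,0,0,-1.5,-1,0.08,0.008,0,0,0,-1.5,-1,0.089,0.008,0.01,0,0,-1.5,-1,0.089,0.008,0.025,0,0,-1.5,-1,0.089,0.008,0.032,0,0,-1.5,-1,0.089,0.008,0.032,0,0,-1.5,-1],
)

```text
time: 5.1
tool_pos: [0.5408, 0.0359, 0.2373]
tcp_rot: [-2.58, -1.789, 0.008]
wrist_force: [-0.2, -0.0, -2.1]
width: 0.179
grip_force: 48.8
```

```bash
python3 - <<'E'
from h import *
c=read_camera("wrist");k=read_camera("scene");s=readout.read_state()
T=R.from_rotvec(s["tcp_rot"]).as_matrix();print(s["tool_pos"],T.round(3),s["wrist_force"])
a=cv2.resize(k["color"][150:250,240:340],(600,600),interpolation=cv2.INTER_CUBIC)
b=cv2.resize(c["color"],(560,420))[120:420,200:300]; b=cv2.resize(cv2.convertScaleAbs(b,alpha=1.8),(200,600),interpolation=cv2.INTER_CUBIC)
cv2.imwrite("pics/m3.png",np.hstack([a,b]))
for z in(.068,.092,.108,.124): print(z,[(round((u-240)*6),round((v-150)*6)) for u,v in[proj(k,[*s["tool_pos"][:2],s["tool_pos"][2]-.11+z-.068])]])
E
```

```text
[0.542286   0.03626533 0.23957178] [[ 0.351  0.936 -0.001]
 [ 0.936 -0.351 -0.   ]
 [-0.001 -0.001 -1.   ]] [ 0.06085199 -0.63931841 -2.13608238]
0.068 [(340, 334)]
0.092 [(343, 278)]
0.108 [(344, 240)]
0.124 [(346, 200)]
```

View pics/m3.png

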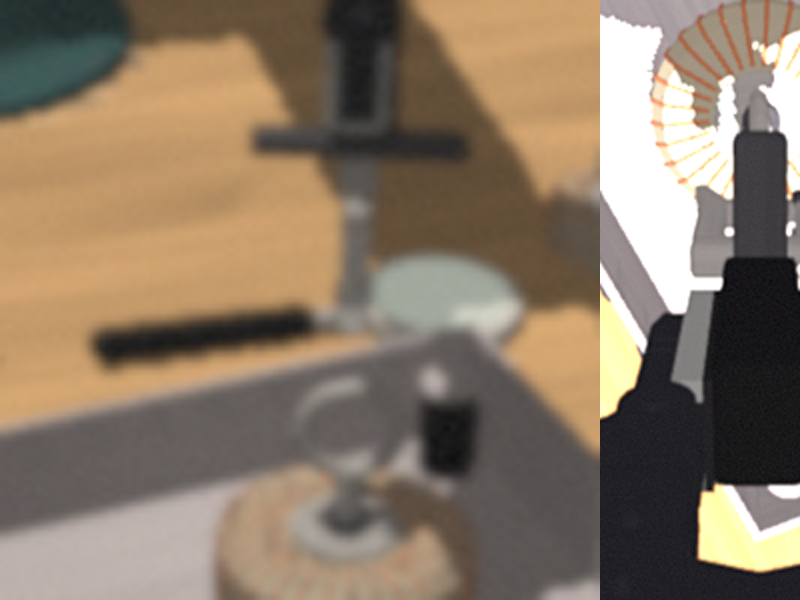

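The hook's mouth is directly above the ring: scene crop x≈350 against 348, and the wrist view puts both in centre column 280. I can go down.

>>> jog_arm(
  deltas=[0,0,0.008,0,0,0,-1,0,0,0.018,0,0,0,-1,0,0,0.026,0,0,0,-1,0,0,0.032,0,0,0,-1,0,0,0.035,0,0,0,-1,0,0,0.038,0,0,0,-1,0,0,0.038,0,0,0,-1],
)

```text
time: 5.9
tool_pos: [0.5428, 0.0374, 0.2019]
tcp_rot: [-2.58, -1.792, 0.001]
wrist_force: [-0.3, -0.3, -1.5]
width: 0.181
grip_force: 49.0
```

```bash
python3 - <<'E'
from h import *
k=read_camera("scene");s=readout.read_state();print(s["tool_pos"],s["wrist_force"],s["torque"])
cv2.imwrite("pics/s4.png",cv2.resize(k["color"][170:245,250:350],(800,600),interpolation=cv2.INTER_CUBIC))
E
```

```text
[0.54302287 0.03736608 0.20225711] [ 0.65376097 -1.03279569 -1.8640911 ] [ 0.01389496 -0.00503394 -0.01461319]
```

View pics/s4.png

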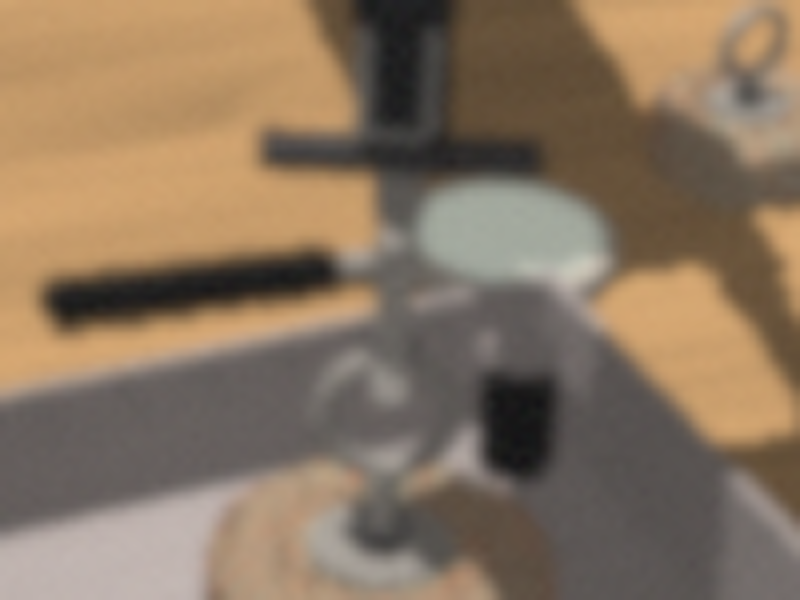

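The legs straddle the ring top: the near leg tip is at crop (385,385) and the ring centre is at about (380,410). There is no side force, so I continue slowly.

>>> jog_arm(
  deltas=[0,0,0.002,0,0,0,-1,0,0,0.004,0,0,0,-1,0,0,0.006,0,0,0,-1,0,0,0.008,0,0,0,-1,0,0,0.01,0,0,0,-1,0,0,0.012,0,0,0,-1,0,0,0.014,0,0,0,-1,0,0,0.016,0,0,0,-1],
)

```text
time: 6.75
tool_pos: [0.5438, 0.0373, 0.187]
tcp_rot: [2.58, 1.791, 0.003]
wrist_force: [0.4, -0.1, 4.2]
width: 0.182
grip_force: 49.7
```

>>> jog_arm(
  deltas=[0,0,0.002,0,0,0,-1,0,0,0.004,0,0,0,-1,0,0,0.006,0,0,0,-1,0,0,0.008,0,0,0,-1,0,0,0.01,0,0,0,-1],
)

```text
time: 7.25
tool_pos: [0.5434, 0.0372, 0.1762]
tcp_rot: [2.58, 1.791, 0.001]
wrist_force: [2.9, -1.4, 3.0]
width: 0.175
grip_force: 49.4
```

>>> jog_arm(
  deltas=[0,0,0.001,0,0,0,-1,0,0,0.002,0,0,0,-1,0,0,0.003,0,0,0,-1,0,0,0.004,0,0,0,-1,0,0,0.005,0,0,0,-1,0,0,0.005,0,0,0,-1],
)

```text
time: 7.85
tool_pos: [0.5429, 0.0373, 0.1708]
tcp_rot: [-2.581, -1.792, 0.0]
wrist_force: [5.0, -1.8, 0.2]
width: 0.18
grip_force: 49.0
```

>>> jog_arm(
  deltas=[0,0,0.001,0,0,0,-1,0,0,0.002,0,0,0,-1,0,0,0.003,0,0,0,-1,0,0,0.003,0,0,0,-1],
)

```text
time: 8.25
tool_pos: [0.5409, 0.0376, 0.1667]
tcp_rot: [-2.578, -1.79, 0.006]
wrist_force: [-0.3, -0.7, -2.1]
width: 0.183
grip_force: 49.4
```

The force has dropped off at about 3 mm from the crown, so the gate appears to have snapped shut. Next is a slow lift through the slack.

>>> jog_arm(
  deltas=[0,0,-0.002,0,0,0,-1,0,0,-0.005,0,0,0,-1,0,0,-0.008,0,0,0,-1,0,0,-0.01,0,0,0,-1,0,0,-0.012,0,0,0,-1,0,0,-0.014,0,0,0,-1,0,0,-0.016,0,0,0,-1,0,0,-0.018,0,0,0,-1],
  squeeze=70,
)

```text
time: 9.05
tool_pos: [0.5415, 0.0373, 0.1846]
tcp_rot: [-2.579, -1.79, 0.005]
wrist_force: [0.1, 0.6, -9.6]
width: 0.175
grip_force: 70.0
```

>>> jog_arm(
  deltas=[0,0,-0.002,0,0,0,-1,0,0,-0.004,0,0,0,-1,0,0,-0.006,0,0,0,-1,0,0,-0.008,0,0,0,-1,0,0,-0.01,0,0,0,-1,0,0,-0.013,0,0,0,-1,0,0,-0.016,0,0,0,-1,0,0,-0.016,0,0,0,-1],
)

```text
time: 9.85
tool_pos: [0.5434, 0.0373, 0.2031]
tcp_rot: [2.58, 1.791, 0.002]
wrist_force: [0.9, -0.2, -9.0]
width: 0.176
grip_force: 70.0
```

```bash
python3 - <<'E'
from h import *
k=read_camera("scene");s=readout.read_state();print(s["tool_pos"],s["wrist_force"],s["torque"],s["q"])
cv2.imwrite("pics/s5.png",cv2.resize(k["color"][150:285,200:380],(800,600),interpolation=cv2.INTER_CUBIC))
E
```

```text
[0.54327866 0.0373294  0.20277882] [ 0.15689168 -0.78872501 -9.39425547] [ 0.02977821 -0.02806886 -0.07121291] [ 2.28699413e-02  5.11010167e-02  1.93486083e+00 -1.33282040e-05
  1.15471908e+00  3.79989717e-01]
```

View pics/s5.png

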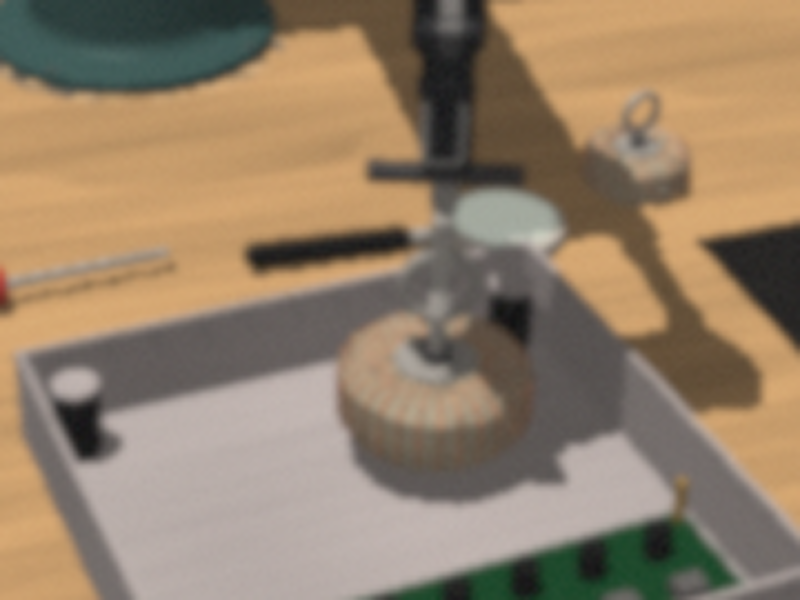

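The transformer hangs level from the hook, clear of the floor with its shadow offset below it, and weighs about 0.77 kg. Next I raise it above the walls and refine the mat centre.

>>> jog_arm(
  deltas=[0,0,-0.004,0,0,0,-1,0,0,-0.012,0,0,0,-1,0,0,-0.024,0,0,0,-1,0,0,-0.037,0,0,0,-1,0,0,-0.05,0,0,0,-1,0,0,-0.061,0,0,0,-1,0,0,-0.068,0,0,0,-1,0,0,-0.07,0,0,0,-1],
)

```text
time: 10.7
tool_pos: [0.5437, 0.0374, 0.274]
tcp_rot: [2.58, 1.791, 0.003]
wrist_force: [0.3, -0.0, -9.8]
width: 0.175
grip_force: 70.1
```

```bash
python3 - <<'E'
from h import *
t=read_camera("top");s=readout.read_state();T=R.from_rotvec(s["tcp_rot"]).as_matrix();g=t["color"].astype(int)
mk=((g.max(2)<70)&(g.max(2)-g.min(2)<25)).astype(np.uint8);mk[:,:80]=0;mk[:,185:]=0;mk[:200]=0;mk[300:]=0
mk=cv2.morphologyEx(mk,2,np.ones((3,3)))
c=max(cv2.findContours(mk,0,2)[0],key=cv2.contourArea);r=cv2.minAreaRect(c);b=[plane(t,*p,.003) for p in cv2.boxPoints(r)]
print(r,np.linalg.norm(b[0]-b[1]),np.linalg.norm(b[1]-b[2]));m=np.mean(b,0);print("mat",m,s["tool_pos"],s["wrist_force"])
print(T.T@(np.array([*m[:2],s["tool_pos"][2]])-s["tool_pos"]))
E
```

```text
((135.90621948242188, 248.52955627441406), (73.56773376464844, 73.81088256835938), 88.45184326171875) 0.17238723099100256 0.16989238685854455
mat [0.47195989 0.35736555 0.003     ] [0.54340255 0.03733952 0.27342335] [ 0.2262096  -0.10589888 -9.16224005]
[ 2.74865960e-01 -1.78799908e-01 -1.02492597e-04]
```

>>> jog_arm(
  deltas=[0.004,-0.003,0,0,0,0,-1,0.013,-0.008,0,0,0,0,-1,0.027,-0.018,0,0,0,0,-1,0.045,-0.029,0,0,0,0,-1,0.065,-0.042,0,0,0,0,-1,0.086,-0.056,0,0,0,0,-1,0.107,-0.07,0,0,0,0,-1,0.129,-0.084,0,0,0,0,-1],
)

```text
time: 11.55
tool_pos: [0.5081, 0.1891, 0.2713]
tcp_rot: [-2.58, -1.791, 0.003]
wrist_force: [0.2, -0.1, -10.0]
width: 0.175
grip_force: 70.0
```

>>> jog_arm(
  deltas=[0.022,-0.014,0,0,0,0,-1,0.043,-0.028,0,0,0,0,-1,0.064,-0.042,0,0,0,0,-1,0.084,-0.055,0,0,0,0,-1,0.103,-0.067,0,0,0,0,-1,0.119,-0.078,0,0,0,0,-1,0.132,-0.086,0,0,0,0,-1,0.14,-0.091,0,0,0,0,-1],
)

```text
time: 12.35
tool_pos: [0.4721, 0.3521, 0.2715]
tcp_rot: [-2.579, -1.793, 0.002]
wrist_force: [-1.1, 0.8, -9.2]
width: 0.181
grip_force: 69.9
```

>>> jog_arm(
  deltas=[0.004,-0.003,0,0,0,0,-1,0.004,-0.003,0.01,0,0,0,-1,0.004,-0.003,0.025,0,0,0,-1,0.004,-0.003,0.04,0,0,0,-1,0.004,-0.003,0.053,0,0,0,-1,0.004,-0.003,0.06,0,0,0,-1,0.004,-0.003,0.063,0,0,0,-1,0.004,-0.003,0.063,0,0,0,-1],
)

```text
time: 13.15
tool_pos: [0.4715, 0.3551, 0.2086]
tcp_rot: [-2.581, -1.791, 0.002]
wrist_force: [-1.0, -0.2, -9.4]
width: 0.179
grip_force: 69.8
```

```bash
python3 - <<'E'
from h import *
k=read_camera("scene");s=readout.read_state();print(s["tool_pos"],s["wrist_force"],s["torque"])
cv2.imwrite("pics/s6.png",cv2.resize(k["color"][120:270,320:520],(800,600),interpolation=cv2.INTER_CUBIC))
E
```

```text
[0.47185791 0.35537257 0.20945208] [ 0.31609822 -0.714933   -9.19529165] [-0.01930003 -0.00945751  0.02253403]
```

View pics/s6.png

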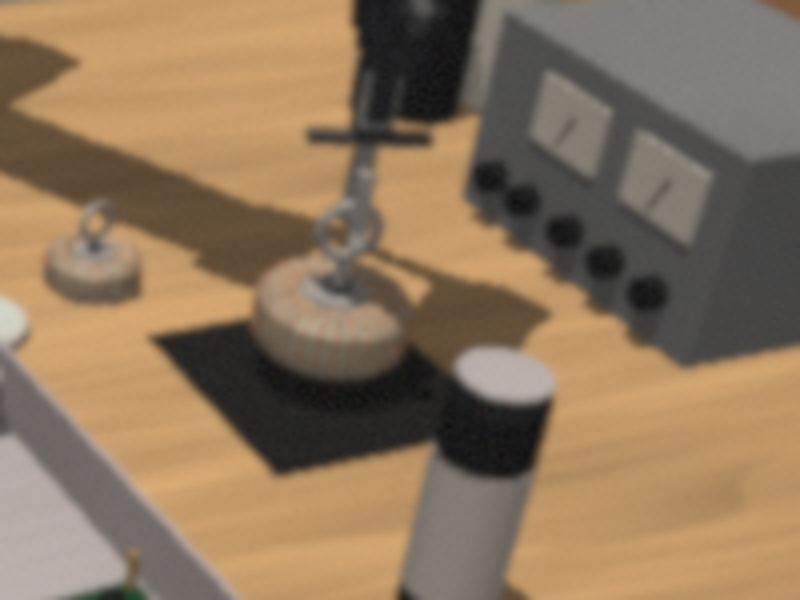

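The transformer hangs upright over the middle of the mat at crop (335,315), about 25 mm up. Next is a slow lowering.

>>> jog_arm(
  deltas=[0,0,0.003,0,0,0,-1,0,0,0.007,0,0,0,-1,0,0,0.011,0,0,0,-1,0,0,0.014,0,0,0,-1,0,0,0.016,0,0,0,-1,0,0,0.018,0,0,0,-1,0,0,0.02,0,0,0,-1,0,0,0.021,0,0,0,-1],
)

```text
time: 14.0
tool_pos: [0.4717, 0.3553, 0.1881]
tcp_rot: [2.581, 1.792, 0.0]
wrist_force: [0.1, -0.8, -9.2]
width: 0.178
grip_force: 69.8
```

>>> jog_arm(
  deltas=[0,0,0.001,0,0,0,-1,0,0,0.002,0,0,0,-1,0,0,0.003,0,0,0,-1,0,0,0.004,0,0,0,-1,0,0,0.005,0,0,0,-1,0,0,0.006,0,0,0,-1,0,0,0.007,0,0,0,-1,0,0,0.008,0,0,0,-1],
)

```text
time: 14.8
tool_pos: [0.4722, 0.3559, 0.1816]
tcp_rot: [-2.58, -1.791, -0.003]
wrist_force: [-0.5, -0.1, -2.5]
width: 0.179
grip_force: 70.9
```

>>> jog_arm(
  deltas=[0,0,0.003,0,0,0,-1,0,0,0.006,0,0,0,-1,0,0,0.009,0,0,0,-1,0,0,0.012,0,0,0,-1,0,0,0.014,0,0,0,-1,0,0,0.015,0,0,0,-1,0,0,0.015,0,0,0,-1],
)

```text
time: 15.5
tool_pos: [0.4715, 0.3553, 0.165]
tcp_rot: [-2.581, -1.792, 0.001]
wrist_force: [-0.5, -0.9, -2.0]
width: 0.18
grip_force: 71.0
```

>>> jog_arm(
  deltas=[0,0,0.001,0,0,0,-1,0,0,0.002,0,0,0,-1,0,0,0.002,0,0,0,-1],
)

```text
time: 15.8
tool_pos: [0.4719, 0.3555, 0.1639]
tcp_rot: [-2.581, -1.792, -0.001]
wrist_force: [0.2, -0.2, 1.3]
width: 0.176
grip_force: 71.7
```

>>> jog_arm(
  deltas=[0,0,0,0,0,0,-0.6,0,0,0,0,0,0,-0.5,0,0,0,0,0,0,-0.4,0,0,0,0,0,0,-0.2,0,0,0,0,0,0,0.2,0,0,0,0,0,0,0.6,0,0,0,0,0,0,1,0,0,0,0,0,0,1],
  squeeze=20,
)

```text
time: 16.6
tool_pos: [0.4716, 0.3553, 0.1633]
tcp_rot: [-2.581, -1.792, 0.0]
wrist_force: [-0.0, -0.5, -0.7]
width: 0.998
grip_force: 0.0
```

```bash
python3 - <<'E'
from h import *
k=read_camera("scene");w=read_camera("wrist");s=readout.read_state();print(s["tool_pos"],s["wrist_force"],s["width"])
a=cv2.resize(k["color"][140:240,350:450],(500,500),interpolation=cv2.INTER_CUBIC);b=cv2.resize(cv2.convertScaleAbs(w["color"][200:420,140:272+148],alpha=1.8),(280,500)[:2] if 0 else (300,236));b=cv2.copyMakeBorder(b,0,264,0,0,0)
cv2.imwrite("pics/m7.png",np.hstack([a,b]))
E
```

```text
[0.47162975 0.35533374 0.16330108] [0.51560505 0.7766745  0.75943388] 1.001029581854549
```

View pics/m7.png

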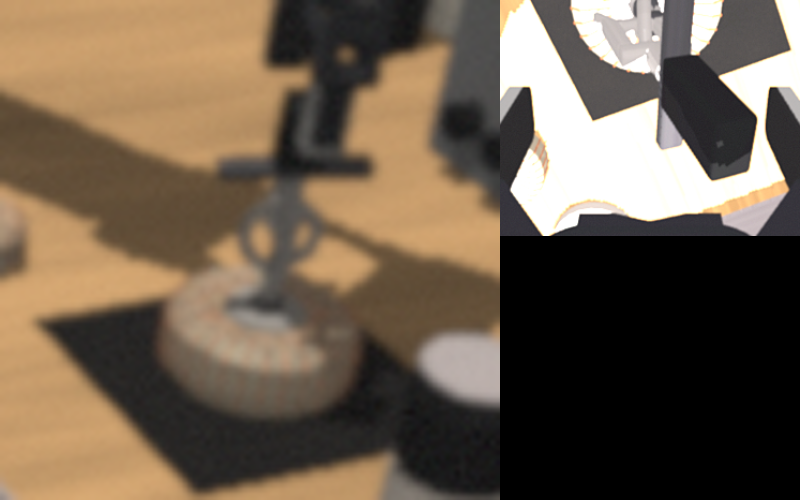

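The hook now leans clear of both fingers, with its grip at crop (715,115) between the pads. The transformer sits upright on the mat. I retreat straight up.

>>> jog_arm(
  deltas=[0,0,-0.004,0,0,0,1,0,0,-0.012,0,0,0,1,0,0,-0.025,0,0,0,1,0,0,-0.045,0,0,0,1,0,0,-0.07,0,0,0,1,0,0,-0.1,0,0,0,1,0,0,-0.13,0,0,0,1,0,0,-0.15,0,0,0,1],
)

```text
time: 17.5
tool_pos: [0.4724, 0.3559, 0.3177]
tcp_rot: [-2.581, -1.792, -0.008]
wrist_force: [1.5, -0.6, 1.4]
width: 0.999
grip_force: 0.0
```

>>> jog_arm(
  deltas=[0,0,0,0,0,0,1,0,0,0,0,0,0,1,0,0,0,0,0,0,1,0,0,0,0,0,0,1,0,0,0,0,0,0,1],
)

```text
time: 18.0
tool_pos: [0.4711, 0.355, 0.3117]
tcp_rot: [-2.581, -1.792, 0.004]
wrist_force: [-0.3, 0.5, 0.4]
width: 1.002
grip_force: 0.0
```

```bash
python3 - <<'E'
from h import *
k=read_camera("scene");w=read_camera("top");s=readout.read_state();print(s["time"],s["tool_pos"],s["wrist_force"])
cv2.imwrite("pics/m8.png",np.hstack([cv2.resize(x,(400,600),interpolation=cv2.INTER_CUBIC) for x in(k["color"][130:250,350:430],w["color"][190:310,95:175])]))
E
```

```text
18.1 [0.47136722 0.35510152 0.31225799] [-0.74167953  0.25667119  0.6588821 ]
```

View pics/m8.png

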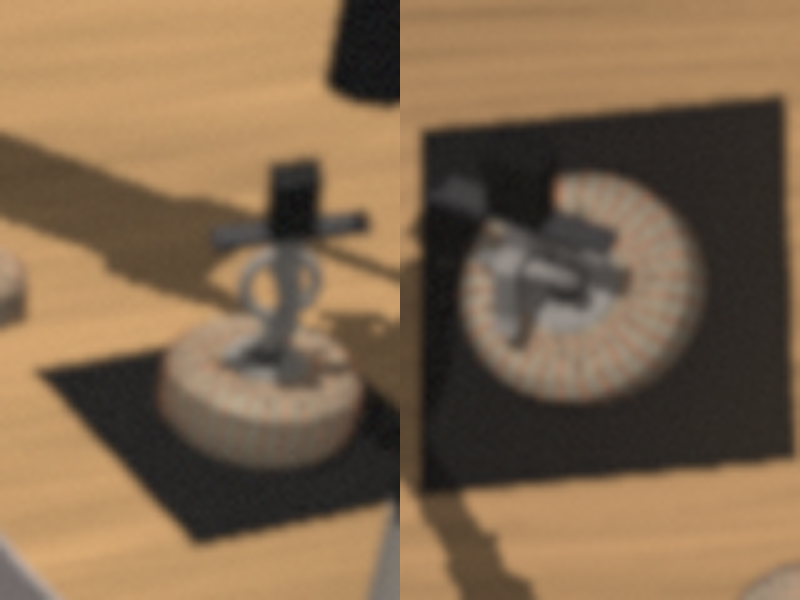

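The transformer stands upright and wholly on the mat, with its disc at top-view crop (583,288). The hook is clipped through the ring and the gripper is clear.

```bash
python3 -c "
from h import *
print(finish_job())"
```

```text
the job is handed in; nothing more can be done
None
```

The transformer is standing upright and wholly on the rubber mat with the hook clipped to its eye and leaning slightly, the gripper is clear of everything, and I handed the job in at about 18 s; no verdict came back.

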